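# Hold the right spring clip open around the case board's edge

### The job

Three spring clips of different sizes stand in the tray: take the widest one that still fits between the two raised ears on top of the case board. Squeeze its handles so that its jaws gape, bring it down between the ears until one jaw is well down on each side of the board's top edge, and finish while holding it like that in the gripper, squeezed open and clear of the board, so that a print can be slipped in. Be gentle with the board, and leave the other clips and the things on the desk alone.

Things in the scene. Friction and masses are not known exactly. Their poses are not given: they have to be found in the camera images.
- clip_mid: The middle one of three steel spring clips, upright on its flared lips in the tray, handles up. Jaws 40 mm wide along x (hinge axis), 80 mm tall. Origin: centre of underside, z up. Handles spread to +y and -y, ending in rolled bars (8 mm thick, 28 mm long along x), closed at y = +-21, z = 76 mm (50 mm over outsides). Squeezed, this frame tilts by half the joint angle.
- clip_mid_open (a joint): opening angle between the middle clip's levers, rad: 0 closed, 0.62 stop. Squeezing the bars together opens it against a spring, both levers alike: 4 N to begin, 8 N at 30 mm over the bars (0.54 rad; nip lines then about 18 mm apart, the flared lips below them wider). Clip mass about 50 g.
- clip_mid_pivot (a point): middle of the hinge axis of the middle clip (32 mm above the nip lines, 34 mm below the handle bars when closed). The board's edge can enter to 26 mm past the nip lines before it meets the hinge barrel.
- clip_mid_jaw_a (a point): middle of the nip line (inner face) of the +y jaw of the middle clip, 10 mm above the lip's bottom
- clip_mid_jaw_b (a point): middle of the nip line (inner face) of the -y jaw of the middle clip, 10 mm above the lip's bottom
- clip_small: The smallest of three steel spring clips, upright on its flared lips in the tray, handles up. Jaws 26 mm wide along x (hinge axis), 64 mm tall. Origin: centre of underside, z up. Handles spread to +y and -y, ending in rolled bars (8 mm thick, 18 mm long along x), closed at y = +-16.8, z = 60.8 mm (42 mm over outsides).
- clip_large: The largest of three steel spring clips, upright on its flared lips in the tray, handles up. Jaws 66 mm wide along x (hinge axis), 95 mm tall. Origin: centre of underside, z up. Handles spread to +y and -y, ending in rolled bars (8 mm thick, 46 mm long along x), closed at y = +-25.2, z = 91.2 mm (58 mm over outsides). Too wide for the board's bay.
- tray: fixed shallow black tray, 150 mm (x) by 310 mm (y), floor 3 mm and rim 10 mm above the desk; origin centre of underside. The clips stand in it in a row along its y, about 90 mm apart, in any order, their hinge axes roughly along the row.
- board: fixed upright grey case board, 5 mm thick (along x), 160 mm long (along y), in a wooden foot 70 x 180 x 22 mm; origin at the centre of the foot's underside on the desk, z up. Its top edge is 130 mm above the desk; two ears (14 mm long, 15 mm higher than the edge, 5 mm thick) stand at y = +-34 mm and leave a bay 54 mm long between them.
- board_edge (a point): middle of the bay on the board's top edge, 130 mm above the desk; axes as the board's
- glue: white glue bottle, 40 mm across, 105 mm tall, standing; bystander
- fix_ring: flat dark steel ring of an external fixator, about 110 mm across, 8 mm high, lying; bystander
- bone: white bone model, about 150 mm long, 40 mm high, lying; bystander

How it is judged (in metres and radians):
On the way:
1. the middle clip is lifted clear of the tray in the gripper (height (world z) of clip_mid_pivot above 0.07 m and contact force between the fingers and clip_mid above 1 N), for 0.2 s.
At the end, for the whole second after the job is handed in: The gripper holds the middle clip still, open above 0.3 rad, within 9 mm of the bay's middle; one nip line on each side of the board, 4 mm or more from its mid-plane and 5 mm or more below its top edge; clip touches board with under 0.5 N (((x of clip_mid_jaw_a in the frame of board above 0.004 m and x of clip_mid_jaw_b in the frame of board below -0.004 m) or (x of clip_mid_jaw_b in the frame of board above 0.004 m and x of clip_mid_jaw_a in the frame of board below -0.004 m)) and z of each of clip_mid_jaw_a, clip_mid_jaw_b in the frame of board_edge below -0.005 m and y of clip_mid_pivot in the frame of board_edge between -0.009 and 0.009 m and value of joint clip_mid_open above 0.3 rad and contact force between the fingers and clip_mid above 1 N and contact force between clip_mid and board below 0.5 N and linear speed of clip_mid below 0.03 m/s); the arm keeps its last pose, push and grip.
It fails at once if the clip presses or bites the board with more than 15 N (contact force between clip_mid and board above 15 N).
It fails at once if the arm or fingers push the board with more than 15 N (contact force between the arm and board above 15 N).
It fails at once if another clip is moved more than 25 mm or knocked over (distance of any of clip_small, clip_large from where it was at the start of the episode above 0.025 m or angle between any of clip_small, clip_large's own z axis and vertical above 0.6 rad).
It fails at once if the glue bottle, steel ring or bone model is moved more than 30 mm (distance of any of glue, fix_ring, bone from where it was at the start of the episode above 0.03 m).
It also fails if it takes over 35 s, if anything falls off the work surface, if the arm or the gripper's body presses on something with over 40 N, if the wrist force passes 120 N, or if a joint passes its speed limit or range.

### The arm

A 6-joint arm with a two-finger parallel gripper is mounted at the origin on the work surface. World frame = base frame: x ahead of the robot, y to its left, z up, the work surface at z = 0. Lengths are in m, angles in degrees, forces in N, time in s.
With the tool pointing down it reaches from about 0.4 to 0.825 m from the base axis. Payload 7 kg.
Tool frame: the origin (TCP) lies midway between the tips of the shut fingers; the grasp point (between the pads) lies 19 mm behind it; z points along the fingers, y is the line along which they close (so a half turn about z gives the same grasp; the last joint's range is limited). The gripper opens to 88 mm and grips with 3 to 60 N. Pads are 19 mm wide; open, the fingers measure 130 mm over their backs; the gripper's body (78 mm by 193 mm) begins 47 mm behind the grasp point.
Start: joints at [-56.774, 20.546, 0.682, 0, -70.136, -16.507], TCP at [0.194, -0.646, 0.227] pointing down, gripper open.
Joint ranges: [-176.03, 176.03], [-82.01, 121.73], [-58.28, 71.71], [-173.87, 95.51], [-174.79, -0.11], [-173.66, 173.66]. Speed limits (degrees/s): [136.94, 136.94, 172.46, 180, 180, 180].

### API

Orientations are given as a 3x3 rotation matrix whose columns are the frame's x, y, z axes.
In Python, from rig import robot gives the robot as it stands. Calls block until the motion is done:
- robot.goto(position, orientation): joint-space move of the TCP to a pose.
- robot.servo_line(position, ori=None, speed=0.15): straight line of the TCP; ori=None keeps the orientation; speed is the mean speed in m/s.
- robot.movej(angles): joint-space move.
- robot.move_gripper(opening): opening from 0.0 (shut) to 1.0 (fully open); the grip force is fixed at half the most; returns when the fingers have stopped.
- robot.dwell(seconds).
- robot.ik(position, orientation): joint angles nearest the present ones, or None.
- robot.grab_frame(name): name is "scene" or "top"; returns (picture, depth): 400x640x3 uint8, red, green, blue; 400x640 float32, m along the optical axis (not along the pixel's ray), 0 where there is no reading.
- robot.camera_info(name): a dict with "vfov" (degrees; the focal length in pixels is half the picture's height over the tangent of half this angle, whatever the lens; pixels are square), "cx", "cy" (the principal point, pixels), "view" (4x4, takes a point from world to camera coordinates). Camera axes: x right, y down, z forward; pixel columns grow to the right and rows downward; lengths in m; the calibration is good to about 2 mm. A picture is of the moment at which its call begins. camera_info takes no time and is no camera call.
A pose or a line that the arm cannot do raises robot.Unreachable and nothing moves.
- robot.job_done(): hands the job in; it is judged then, once.
Readings, each from a call of its own:
- robot.read_t(): time.
- robot.read_qpos(): joint angles.
- robot.read_qvel(): joint speeds.
- robot.read_effort(): joint torques, N m.
- robot.read_position(): TCP position.
- robot.read_tcp_rot(): TCP orientation.
- robot.read_force(): force on the tool from outside, world axes, zero at the start.
- robot.read_ft_torque(): the same for the moment, N m.
- robot.read_grip_width(): opening from 0.0 (shut) to 1.0 (fully open).
- robot.read_finger_force(): force on a finger pad.
Only numpy, scipy, OpenCV 4.12 (cv2) and the standard library are available. Lean on these libraries where they do the work, as an engineer would, in place of code of your own. Each camera call takes 0.05 s, during which the arm holds its last target. There are 200 camera calls.

## Working session

There is one attempt and no reset: what is moved stays moved. The work goes in short steps, each a Python script; the robot and the scene stay as the last script left them, time stands still between calls to the robot, and variables do not carry over. Pictures are saved under pics/ and viewed, at most 10 in all, crops included, and the job is handed in when it is done.

```bash
mkdir -p pics; ls; python3 - <<'E'
from rig import robot
import cv2,numpy as np
for n in("scene","top"):
    p,d=robot.grab_frame(n); cv2.imwrite(f"pics/{n}0.png",p[:,:,::-1]); np.save(f"{n}0.npy",d)
    print(n,robot.camera_info(n))
print(robot.read_t(),robot.read_tcp_rot())
E
```

```text
pics
scene {'vfov': 53.011777680478254, 'cx': 317.934724726294, 'cy': 202.7194041750423, 'view': array([[ 0.05482008,  0.99847369, -0.00671145, -0.08521414],
       [ 0.66406352, -0.04147759, -0.74652479, -0.32262251],
       [-0.74566374,  0.03646772, -0.66532376,  1.31474079],
       [ 0.        ,  0.        ,  0.        ,  1.        ]])}
top {'vfov': 54.01193633625673, 'cx': 319.73627915281213, 'cy': 194.59308709290002, 'view': array([[ 0.03917763, -0.99923135, -0.00135111,  0.04254633],
       [-0.97809057, -0.038072  , -0.20466889,  0.60670049],
       [ 0.20446013,  0.00933995, -0.97883033,  0.85595621],
       [ 0.        ,  0.        ,  0.        ,  1.        ]])}
0.1 [[-9.57773557e-01 -2.87523056e-01 -5.53257240e-04]
 [-2.87523561e-01  9.57772521e-01  1.41430746e-03]
 [ 1.23248578e-04  1.51366078e-03 -9.99998847e-01]]
```

View pics/scene0.png

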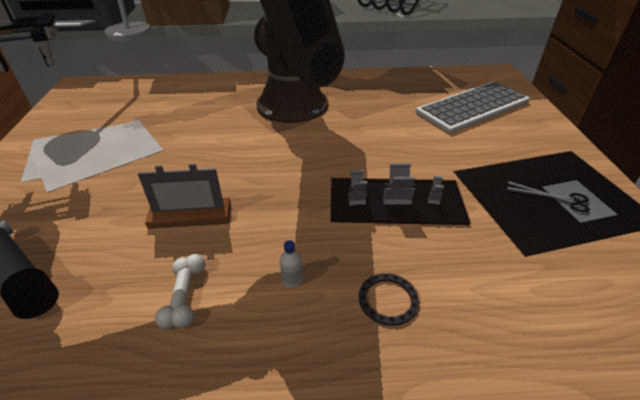

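View pics/top0.png

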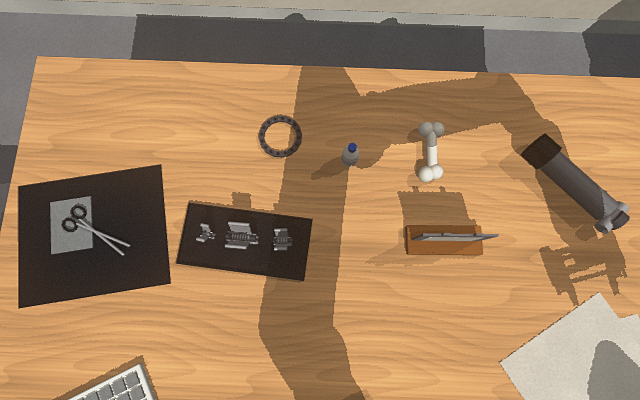

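The top view shows the clips at about (205,232) small, (240,235) large and (283,238) mid in the tray. The board is near (445,238), with its top edge running (412..497, 237). Next I'll turn both depth maps into world points.

```bash
cat >h.py <<'E'
import numpy as np,cv2
from rig import robot
def cloud(n,d):
    c=robot.camera_info(n); f=200/np.tan(np.radians(c["vfov"]/2))
    v,u=np.mgrid[:400,:640]
    P=np.stack([(u-c["cx"])/f*d,(v-c["cy"])/f*d,d],-1)
    V=c["view"]; W=(P-V[:3,3])@V[:3,:3]
    W[d==0]=np.nan
    return W
E
python3 - <<'E'
from h import *
ims=[]
for n,(r,b) in {"top":((195,265,170,325),(215,265,395,510)),"scene":((150,235,320,480),(150,235,130,245))}.items():
    W=cloud(n,np.load(n+"0.npy")); p=cv2.imread(f"pics/{n}0.png")
    for nm,(a,bb,c,d) in (("tray",r),("board",b)):
        w=W[a:bb,c:d].reshape(-1,3); 
        print(n,nm,"z pct",np.nanpercentile(w[:,2],[5,50,90,99,100]).round(3))
        for lo,hi in ([(.05,.066),(.066,.09),(.09,.12)] if nm=="tray" else [(.1,.126),(.126,.134),(.137,.16)]):
            k=w[(w[:,2]>lo)&(w[:,2]<hi)]
            if nm=="tray":
                cl=np.unique((k[:,1]/.03).round(),return_counts=True)
                for q in cl[0]:
                    s=k[(k[:,1]/.03).round()==q]; print(lo,len(s),s.mean(0).round(4),s.min(0).round(3),s.max(0).round(3))
            elif len(k): print(lo,len(k),k.mean(0).round(4),k.min(0).round(3),k.max(0).round(3), np.polyfit(k[:,1],k[:,0],1).round(4))
        ims.append(cv2.resize(p[a:bb,c:d],(400,300),interpolation=cv2.INTER_CUBIC))
cv2.imwrite("pics/crops.png",np.vstack([np.hstack(ims[:2]),np.hstack(ims[2:])]))
E
```

```text
top tray z pct [-0.002  0.003  0.04   0.096  0.1  ]
0.05 1 [0.4946 0.1331 0.0515] [0.495 0.133 0.051] [0.495 0.133 0.051]
0.05 87 [0.497  0.1502 0.0556] [0.481 0.135 0.05 ] [0.511 0.164 0.066]
0.05 1 [0.5086 0.1654 0.06  ] [0.509 0.165 0.06 ] [0.509 0.165 0.06 ]
0.05 48 [0.4992 0.2188 0.0559] [0.488 0.211 0.05 ] [0.513 0.225 0.065]
0.05 141 [0.5013 0.2399 0.0585] [0.487 0.225 0.05 ] [0.514 0.255 0.066]
0.05 101 [0.5018 0.266  0.057 ] [0.488 0.255 0.05 ] [0.514 0.28  0.065]
0.05 40 [0.5054 0.3306 0.0588] [0.486 0.32  0.05 ] [0.527 0.345 0.066]
0.066 126 [0.497  0.1506 0.0788] [0.471 0.136 0.066] [0.521 0.165 0.086]
0.066 4 [0.5164 0.1657 0.082 ] [0.513 0.165 0.079] [0.52  0.166 0.085]
0.066 12 [0.5017 0.2237 0.0759] [0.477 0.222 0.068] [0.52  0.225 0.09 ]
0.066 99 [0.5049 0.2401 0.0771] [0.479 0.225 0.066] [0.523 0.255 0.089]
0.066 44 [0.5062 0.2618 0.0767] [0.482 0.255 0.067] [0.523 0.268 0.089]
0.066 43 [0.5064 0.3317 0.0678] [0.485 0.319 0.066] [0.527 0.344 0.072]
0.09 9 [0.5126 0.2235 0.0969] [0.472 0.222 0.093] [0.527 0.225 0.099]
0.09 95 [0.4992 0.2398 0.0966] [0.471 0.225 0.091
[... 1290 characters left out ...]
 [0.4937 0.2609 0.0787] [0.476 0.255 0.067] [0.527 0.267 0.09 ]
0.066 25 [0.5097 0.3292 0.0671] [0.489 0.319 0.066] [0.529 0.34  0.069]
0.09 22 [0.5035 0.2225 0.0941] [0.469 0.219 0.09 ] [0.529 0.225 0.098]
0.09 91 [0.502  0.2396 0.0953] [0.474 0.226 0.09 ] [0.531 0.254 0.098]
0.09 33 [0.5013 0.2609 0.0952] [0.474 0.256 0.091] [0.531 0.268 0.098]
scene board z pct [-0.001  0.002  0.105  0.133  0.146]
0.1 781 [ 0.5183 -0.2376  0.1129] [ 0.512 -0.318  0.1  ] [ 0.524 -0.158  0.126] [-0.0301  0.5111]
0.126 242 [ 0.5175 -0.2377  0.1293] [ 0.511 -0.318  0.126] [ 0.523 -0.158  0.134] [-0.0271  0.511 ]
0.137 74 [ 0.5174 -0.2372  0.1425] [ 0.512 -0.279  0.137] [ 0.522 -0.197  0.146] [-0.0262  0.5112]
```

View pics/crops.png

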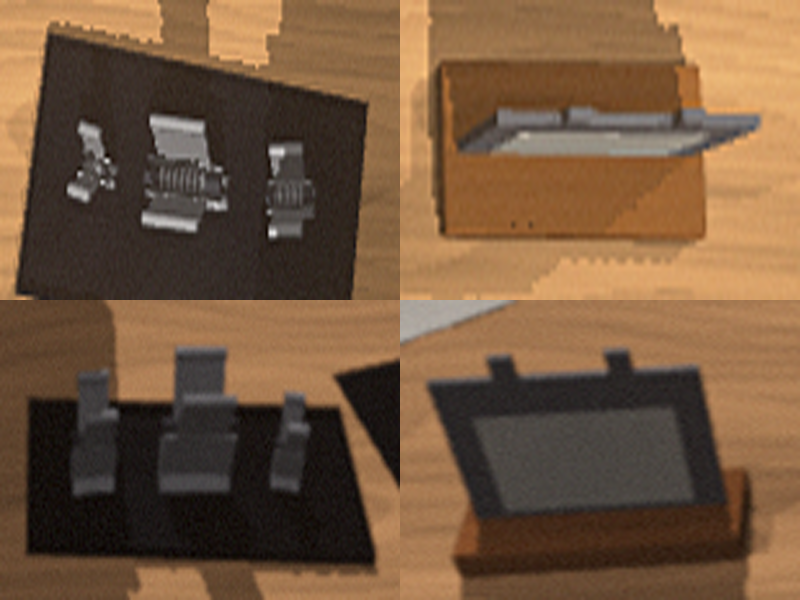

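The crops confirm the mid clip is at y≈0.15, top-left panel at (287,190), and the bay lies between the ears at (500,365) and (617,360) in the bottom-right panel. Next: fit the clip yaw, check IK for both poses, then approach.

```bash
cat >>h.py <<'E'
def R(yaw,s=1): # tool down; closing axis y along s*(cos,sin) of yaw (clip/board normal)
    c,q=np.cos(yaw),np.sin(yaw); y=s*np.array([c,q,0]); z=np.array([0,0,-1.])
    return np.stack([np.cross(y,z),y,z],1)
BY=0.027; B=np.array([.5163,-.2367])
E
python3 - <<'E'
from h import *
k=[]
for n in("top","scene"):
    w=cloud(n,np.load(n+"0.npy")).reshape(-1,3)
    m=(w[:,2]>.07)&(w[:,2]<.09)&(abs(w[:,0]-.497)<.04)&(abs(w[:,1]-.15)<.03)
    w=w[m]; print(n,cv2.minAreaRect(w[:,:2].astype(np.float32)*1000))
    for s in (w[:,0]<.485),(w[:,0]>.508):
        q=w[s]; print(len(q),q.mean(0).round(4),np.ptp(q,0).round(3),np.polyfit(q[:,1],q[:,0],1)[0].round(3))
for s in(1,-1):
    a=robot.ik([.497,.15,.06],R(-.05,s)); b=robot.ik([*B,.17],R(BY,s)); print(s,a,b)
E
```

```text
top ((495.9837951660156, 151.16062927246094), (49.580692291259766, 27.397897720336914), 3.169517993927002)
52 [0.4746 0.1497 0.0811] [0.008 0.027 0.011] -0.039
57 [0.5165 0.1525 0.0808] [0.009 0.027 0.015] -0.054
scene ((498.2105407714844, 149.02713012695312), (49.4668083190918, 27.401273727416992), 2.2865426540374756)
70 [0.4779 0.1471 0.0771] [0.008 0.026 0.014] -0.011
54 [0.519  0.1501 0.0792] [0.008 0.027 0.013] -0.038
1 [ 38.47641632  16.03128605 -30.95201337   0.         -43.01670058
 138.6587947 ] [  -4.89294537   13.06870575  -17.6441782     0.          -59.28711605
 -173.56006858]
-1 [ 38.47641632  16.03128605 -30.95201337   0.         -43.01670058
 -41.3412053 ] [ -4.89294537  13.06870575 -17.6441782    0.         -59.28711605
   6.43993142]
```

```bash
python3 - <<'E'
from h import *
r=R(.05,-1)
robot.goto([.497,.15,.2],r); print(robot.read_t())
robot.servo_line([.497,.15,.060])
for o in(.55,.45,.38,.33): robot.move_gripper(o); print(o,robot.read_grip_width(),robot.read_finger_force())
robot.servo_line([.497,.15,.11],speed=.08)
print(robot.read_t(),robot.read_grip_width(),robot.read_finger_force(),robot.read_force())
robot.servo_line([.497,.15,.28])
for n in("top","scene"):
    p,d=robot.grab_frame(n); cv2.imwrite(f"pics/{n}1.png",p[:,:,::-1]); np.save(f"{n}1.npy",d)
p=cv2.imread("pics/scene1.png")[50:230,300:500]; cv2.imwrite("pics/lift.png",cv2.resize(p,None,fx=3,fy=3))
print(robot.read_t())
E
```

```text
3.0917
0.55 0.5497924185793565 5.74469581246376
0.45 0.4499976750724937 9.003090262413025
0.38 0.3809792654325439 9.211904257535934
0.33 0.3339558810784965 9.321969598531723
6.9917 0.32878777623434857 8.209460377693176 [-0.46539006 -0.08281504 -0.73840171]
8.375
```

View pics/lift.png

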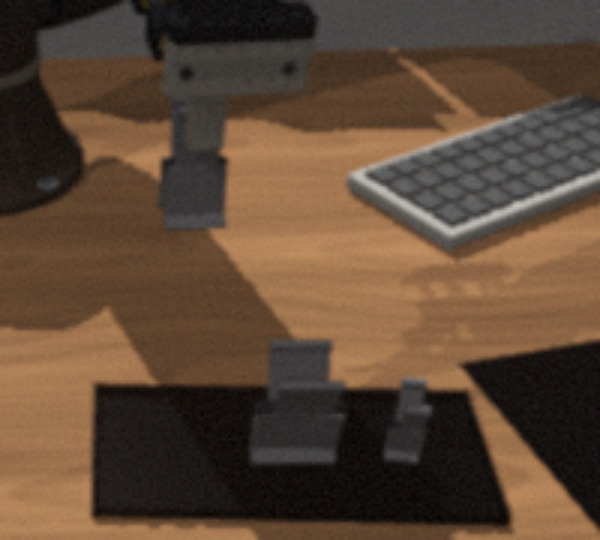

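The clip is held at (193,195) in the crop, jaws open, and the other clips haven't moved. Now I'll measure where it sits relative to the TCP.

```bash
python3 - <<'E'
from h import *
print(robot.read_position())
for n in("scene","top"):
    w=cloud(n,np.load(n+"1.npy")).reshape(-1,3)
    w=w[(abs(w[:,0]-.497)<.06)&(abs(w[:,1]-.15)<.05)]
    for lo,hi in((.2,.222),(.222,.24),(.24,.26),(.262,.28)):
        k=w[(w[:,2]>lo)&(w[:,2]<hi)]
        if len(k)>5: print(n,lo,len(k),np.percentile(k,[3,50,97],axis=0).round(4).tolist(),np.polyfit(k[:,1],k[:,0],1)[0].round(3))
E
```

```text
[0.49662584 0.14980599 0.2790043 ]
scene 0.222 214 [[0.4932, 0.1291, 0.2249], [0.5138, 0.1483, 0.2309], [0.5221, 0.1681, 0.2395]] 0.075
scene 0.24 221 [[0.4941, 0.1289, 0.2406], [0.5096, 0.1476, 0.2501], [0.5129, 0.1673, 0.2595]] 0.083
scene 0.262 116 [[0.4901, 0.1309, 0.2621], [0.5073, 0.1412, 0.2672], [0.5106, 0.166, 0.2791]] 0.161
```

```bash
python3 - <<'E'
from h import *
r=R(BY,-1); b=list(B)
robot.servo_line([*b,.28],r,speed=.18); robot.servo_line([*b,.207])
robot.dwell(.2);print(robot.read_t(),robot.read_position(),robot.read_force(),robot.read_grip_width())
for n in("top","scene"):
    p,d=robot.grab_frame(n); cv2.imwrite(f"pics/{n}2.png",p[:,:,::-1]); np.save(f"{n}2.npy",d)
    w=cloud(n,d).reshape(-1,3); w=w[(abs(w[:,0]-.516)<.05)&(abs(w[:,1]+.237)<.06)]
    for lo,hi in((.137,.145),(.155,.17),(.17,.185)):
        k=w[(w[:,2]>lo)&(w[:,2]<hi)]
        if len(k)>5: print(n,lo,len(k),np.percentile(k,[3,50,97],axis=0).round(4).tolist(),np.polyfit(k[:,1],k[:,0],1)[0].round(3))
a=cv2.imread("pics/scene2.png")[90:230,120:250]; c=cv2.imread("pics/top2.png")[170:270,395:515]
cv2.imwrite("pics/ab.png",np.hstack([cv2.resize(a,(390,420)),cv2.resize(c,(400,420))]))
E
```

```text
11.5083 [ 0.51694313 -0.23679699  0.20818755] [-1.15782762  0.6659348  -0.40866913] 0.32514547501259294
scene 0.137 51 [[0.5124, -0.2787, 0.1379], [0.5178, -0.2103, 0.1414], [0.5201, -0.1967, 0.1449]] -0.022
scene 0.155 198 [[0.5118, -0.2566, 0.1554], [0.5334, -0.2364, 0.1606], [0.5414, -0.2188, 0.1689]] -0.236
scene 0.17 161 [[0.5118, -0.2562, 0.1704], [0.53, -0.2363, 0.1775], [0.5326, -0.2189, 0.1845]] -0.193
```

View pics/ab.png

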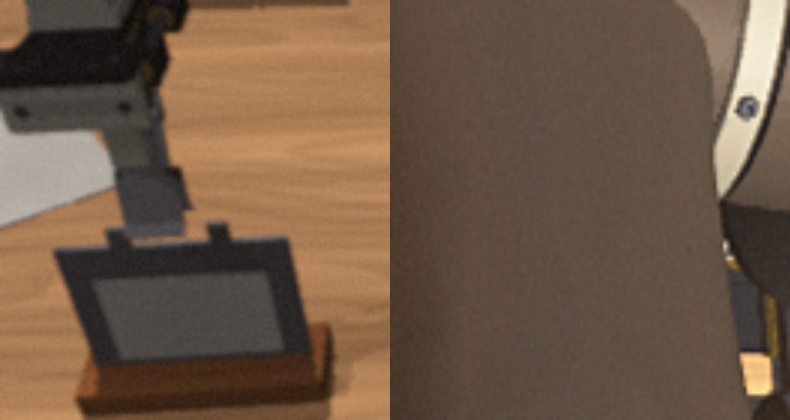

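The clip (crop (155,205)) is centred between the ears at (118,240) and (218,233). Measured y centres are −0.2375 and −0.2377, so I'm descending slowly with force checks.

```bash
python3 - <<'E'
from h import *
f0=robot.read_force(); x,y=.5162,-.2369
for z in(.195,.187,.180,.173,.167):
    robot.servo_line([x,y,z],speed=.04); f=robot.read_force()-f0; print(z,f.round(2),robot.read_grip_width())
    if np.linalg.norm(f)>4: print("contact?");break
robot.dwell(.3);print(robot.read_t(),robot.read_position(),robot.read_force()-f0,robot.read_finger_force())
p,d=robot.grab_frame("scene"); cv2.imwrite("pics/fin.png",cv2.resize(p[90:230,120:250,::-1],None,fx=4,fy=4,interpolation=cv2.INTER_CUBIC))
w=cloud("scene",d).reshape(-1,3); w=w[(abs(w[:,0]-.53)<.05)&(abs(w[:,1]+.237)<.017)]
for lo in np.arange(.1,.17,.005):
    k=w[(w[:,2]>lo)&(w[:,2]<lo+.005)]
    if len(k): print(lo.round(3),len(k),np.median(k[:,0]).round(4),np.polyfit(k[:,1],k[:,0],1)[0].round(3))
E
```

```text
0.195 [-0.32  0.13  0.87] 0.33451418054878224
0.187 [0.56 0.9  0.99] 0.33141713200462475
0.18 [0.05 0.19 0.9 ] 0.33533867506244175
0.173 [ 0.43 -0.41  0.51] 0.3334669436889587
0.167 [0.56 0.31 1.02] 0.3303762667433405
13.6583 [ 0.51626483 -0.23692775  0.16713681] [1.29297853 0.10485886 1.10024067] 8.170956820249557
0.1 5 0.5187 0.116
0.105 3 0.5194 3.198
0.11 30 0.5391 -0.292
0.115 62 0.5356 -0.065
0.12 41 0.5322 -0.13
0.125 41 0.5312 -0.118
0.13 39 0.5299 -0.262
0.135 40 0.5302 -0.113
0.14 40 0.5288 -0.07
0.145 39 0.5276 -0.109
0.15 41 0.5261 -0.271
0.155 27 0.5269 -0.601
0.16 12 0.5254 0.525
0.165 15 0.5249 -2.326
0.17 41 0.5437 -1.402
```

View pics/fin.png

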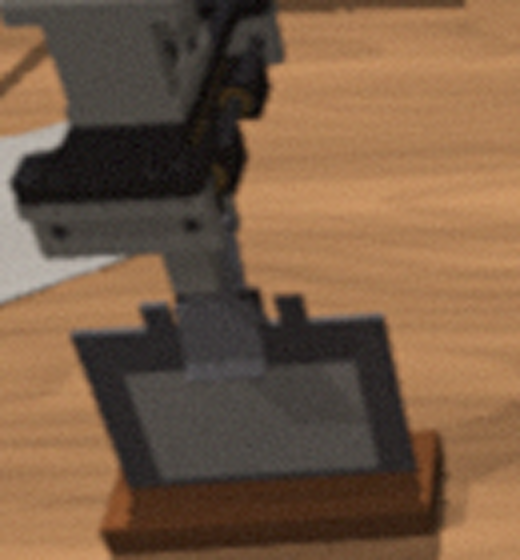

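The clip straddles the edge between the ears: the lip is at (225,372) and the ears at (157,317) and (290,310). I'll check the front jaw's profile against the same clip standing closed, to rule out a tilt.

```bash
python3 - <<'E'
from h import *
w=cloud("scene",np.load("scene0.npy")).reshape(-1,3); w=w[(abs(w[:,0]-.505)<.04)&(abs(w[:,1]-.149)<.012)]
a=.285;c,s=np.cos(a),np.sin(a)
for lo in np.arange(.004,.05,.005):
    k=w[(w[:,2]>lo)&(w[:,2]<lo+.005)]
    if len(k)<5: continue
    dx=np.median(k[:,0])-.4982; dz=np.median(k[:,2])-.045
    print(lo.round(3),len(k),"closed dx",dx.round(4),"open pred dx,dz",(dx*c-dz*s).round(4),(dx*s+dz*c).round(4))
w=cloud("scene",np.load("scene0.npy")).reshape(-1,3); w=w[(abs(w[:,0]-.52)<.02)&(abs(w[:,1]+.237)<.017)]
k=w[(w[:,2]>.09)&(w[:,2]<.124)];print("board front",np.median(k[:,0]),len(k))
E
```

```text
0.004 49 closed dx 0.018 open pred dx,dz 0.0285 -0.0332
0.009 21 closed dx 0.0023 open pred dx,dz 0.0118 -0.0319
0.014 15 closed dx 0.0016 open pred dx,dz 0.0097 -0.0275
0.019 12 closed dx 0.0023 open pred dx,dz 0.0091 -0.0227
0.024 16 closed dx 0.0041 open pred dx,dz 0.0091 -0.0166
0.029 14 closed dx 0.004 open pred dx,dz 0.0075 -0.0116
0.034 14 closed dx 0.0056 open pred dx,dz 0.0076 -0.0058
0.039 13 closed dx 0.006 open pred dx,dz 0.0065 -0.0008
0.044 15 closed dx 0.0078 open pred dx,dz 0.0067 0.0046
0.049 17 closed dx 0.01 open pred dx,dz 0.0077 0.0091
board front 0.5184818191462249 209
```

The jaw profile sits 4–6 mm further forward than predicted, so the clip may be tilted in the grip. I'll lift, turn it 90° so the scene camera sees it in profile, and measure it against the fingers.

```bash
python3 - <<'E'
from h import *
x,y=.5162,-.2369
robot.servo_line([x,y,.27],speed=.12)
robot.goto([x,y,.27],R(BY+np.pi/2,-1)); 
print(robot.read_t(),robot.read_position(),robot.read_qpos()[5])
p,d=robot.grab_frame("scene"); np.save("prof.npy",d); cv2.imwrite("pics/prof_full.png",p[:,:,::-1])
c=robot.camera_info("scene");f=200/np.tan(np.radians(c["vfov"]/2)); V=c["view"]
for dz in(-.055,0,.019):
    q=V[:3,:3]@[x,y,.27+dz]+V[:3,3]; u,v=q[:2]/q[2]*f+[c["cx"],c["cy"]]; print(dz,u,v)
    if dz==0: u0,v0=int(u),int(v)
a=p[v0-50:v0+60,u0-65:u0+65,::-1]; print("crop origin",u0-65,v0-50)
cv2.imwrite("pics/prof.png",cv2.resize(a,None,fx=5,fy=5,interpolation=cv2.INTER_CUBIC))
W=cloud("scene",d)
w=W.reshape(-1,3); w=w[(abs(w[:,0]-x)<.06)&(abs(w[:,1]-y)<.07)]
for lo in np.arange(.205,.32,.005):
    k=np.sort(w[(w[:,2]>lo)&(w[:,2]<lo+.005)][:,1]-y)
    if len(k)>3:
        g=np.diff(k).argmax(); print(lo.round(3),len(k),k[[1,g,g+1,-2]].round(4))
E
```

```text
16.1167 [ 0.51611303 -0.23688238  0.26972549] 96.39848242049146
-0.055 165.9527190346461 135.45829031963197
0 158.25335640192327 109.93440475881145
0.019 155.41392307850086 100.52149947537963
crop origin 93 59
0.21 6 [-0.0106 -0.007   0.0238  0.0238]
0.215 54 [-0.0091 -0.0034  0.0163  0.0252]
0.22 59 [-0.0039 -0.0022  0.0156  0.0211]
0.225 41 [-0.0039 -0.0027  0.0146  0.0174]
0.23 35 [-0.004  -0.0021  0.0136  0.0159]
0.235 36 [-0.0049 -0.0023  0.0129  0.0153]
0.24 33 [-0.0046 -0.0031  0.0114  0.0141]
0.245 40 [-0.0042 -0.0028  0.0003  0.0135]
0.25 74 [-0.0055  0.0091  0.0109  0.0124]
0.255 51 [-0.007  -0.0036  0.0001  0.0119]
0.26 31 [-0.0072 -0.0048  0.0091  0.0116]
0.265 30 [-0.0079 -0.0056  0.0106  0.0117]
0.27 62 [-0.0292 -0.0066  0.0098  0.0277]
0.275 83 [-0.0298 -0.0075  0.0094  0.0296]
0.28 78 [-0.0307 -0.0086  0.0083  0.0296]
0.285 99 [-0.0298 -0.0076  0.0077  0.0297]
0.29 108 [-0.0307 -0.008   0.0078  0.0302]
0.295 61 [-0.0312 -0.0146  0.0139  0.031 ]
0.3 64 [-0.0325 -0.0151  0.0137  0.0322]
0.305 85 [-0.0335 -0.0143  0.0144  0.0332]
0.31 81 [-0.0335 -0.0149  0.0138  0.0343]
0.315 82 [-0.0348 -0.0157  0.014   0.035 ]
0.32 78 [-0.0356 -0.0186  0.0181  0.0356]
```

View pics/prof.png

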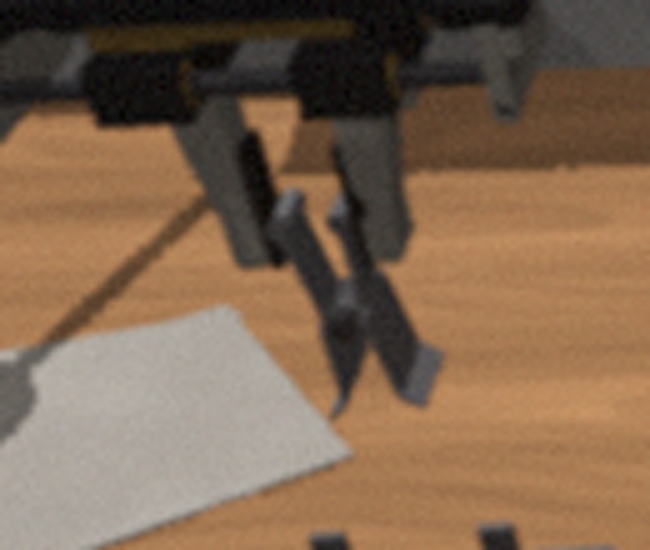

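In profile the levers cross at (345,300), and the inner nip faces are at (350,400) and (400,390). The clip is tilted about 0.09 rad in the grip, so the nip gap runs from −2.2 to +15.6 mm and its centre is 6.5 mm off the TCP. I'll shift the TCP by that amount and go back down.

```bash
python3 - <<'E'
from h import *
x,y=.5095,-.2367
robot.goto([x,y,.27],R(BY,-1)); robot.servo_line([x,y,.207],speed=.12); robot.dwell(.2)
f0=robot.read_force()
for z in(.187,.176,.167):
    robot.servo_line([x,y,z],speed=.05); f=robot.read_force()-f0; print(z,f.round(2),robot.read_grip_width())
    if np.linalg.norm(f)>4: print("contact?");break
robot.dwell(.4);F=[]
for i in range(10): F.append(robot.read_force()-f0); robot.dwell(.03)
print(robot.read_t(),robot.read_position(),np.mean(F,0).round(2),robot.read_finger_force())
p,d=robot.grab_frame("scene")
w=cloud("scene",d).reshape(-1,3); w=w[(abs(w[:,0]-.53)<.05)&(abs(w[:,1]+.237)<.017)]
for lo in np.arange(.105,.15,.005):
    k=w[(w[:,2]>lo)&(w[:,2]<lo+.005)]
    if len(k): print(lo.round(3),len(k),np.median(k[:,0]).round(4))
cv2.imwrite("pics/fin2.png",cv2.resize(p[90:230,120:250,::-1],None,fx=4,fy=4,interpolation=cv2.INTER_CUBIC))
E
```

```text
0.187 [ 0.84 -0.14 -0.09] 0.3333729062995209
0.176 [ 0.32 -0.2  -0.23] 0.32879524294785173
0.167 [0.87 0.64 0.12] 0.33039936289543476
20.425 [ 0.50951073 -0.23671371  0.1670133 ] [ 0.69  0.54 -0.3 ] 8.174628764390945
0.105 2 0.5173
0.11 30 0.5324
0.115 54 0.5286
0.12 42 0.525
0.125 40 0.5242
0.13 43 0.5232
0.135 37 0.5224
0.14 38 0.5223
0.145 44 0.5207
```

View pics/fin2.png

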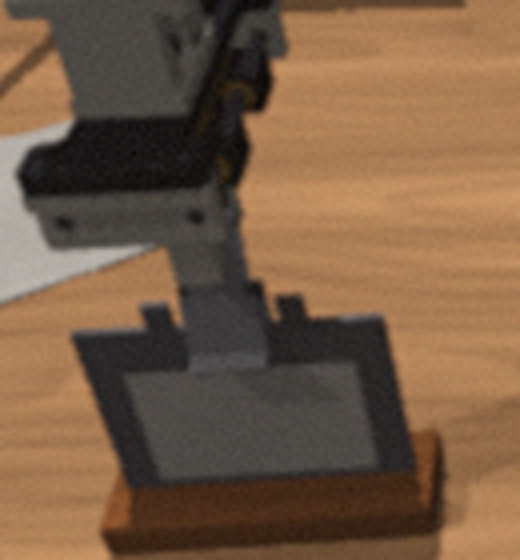

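The clip (lip at (228,362)) is centred in the bay. Its front jaw now matches the centred prediction (0.525 against 0.5257), and there is no contact force. Handing in.

```bash
python3 -c "
from rig import robot
print(robot.job_done())"
```

```text
the job is handed in; nothing more can be done
None
```

I handed the job in with the middle clip held squeezed open over the board in the bay, one jaw each side about 11–13 mm below the top edge and no board contact felt, but the hand-in returned no verdict.

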